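Set a twist-lock height stop to the setting block

TASK

Set the height stop on the little grey stand to the steel setting block that stands on its anvil: turn the black wing handle anticlockwise to unlock the telescoping rod, bring the rod down until its foot just bears on the block, and turn the handle back clockwise until the rod is firmly locked, then let go; the locked foot must still bear on the block. Touch down gently, with no more than 12 N on the block, and leave the block and the things lying round the stand where they are.

Things in the scene. Friction and masses are not known exactly. Their poses are not given: they have to be found in the camera images.
- stand: Fixed stand: grey base 130 x 92 x 12 mm, origin under its centre on the table, front -x. A steel post (20 mm across, top 152 mm above the table) at x = +42 mm carries by an arm an upright aluminium outer tube, 30 mm across, 102 to 150 mm above the table, axis at x = -25 mm, y = 0; a brake housing sticks out of it to -y. Green mark on its top: unlocked; red mark: locked.
- rod_twist (a joint): Turn of rod and wing handle about the tube axis, rad: 0 = unlocked (stop); grows turning clockwise seen from above, to the stop at 1.5. An eccentric wedges against a sprung shoe: below 0.45 the rod slides freely, from 0.5 the brake bites, from 1.0 it holds firmly. Turning takes up to 0.4 N m where it bites. Starts locked, 1.2 to 1.4.
- rod_slide (a joint): How far the telescoping rod is lowered out of the tube, m: 0 = fully up (foot nut's underside 110 mm above the table), stop at 0.054. Unlocked, an inner spring pushes it up with 4 N (at 0.01) to 6 N (at 0.04), friction about 1 N: let go unlocked, it runs up. Locked, it takes more than 10 N beyond the spring to shift it. Starts at 0.008 to 0.022.
- handle (a point): Middle of the black wing handle on the rod's upper end: an upright flat bar 44 mm long (x) x 13 mm thick (y) x 28 mm tall (z); grip it from above across the 13 mm. A white line marks its -x end, the pointer for the coloured marks. Under it a neck 23 mm across, 16 mm tall, then the rod. On the rod's axis; it turns and slides with the rod.
- foot: The swivel foot: a round knurled steel nut 15 mm across, 6 mm tall, on the rod's lower end; its origin is the middle of the nut's underside, on the rod's axis, 123 mm below the handle's middle. Out of it sticks a round steel tip (11 mm across), screwed out so that its lowest point is anything from 12 to 24 mm below this origin: that length is not measured. The tip is hard and does not give.
- anvil (a point): Centre of the flat steel anvil disc (60 mm across) on the stand's base, 14 mm above the table, straight below the rod's axis.
- setting_block: Loose ground steel setting block, 25 x 40 x 35 mm (x, y, z), 0.13 kg, origin at the centre of its underside, standing on the anvil below the foot. Its top is 35 mm above its origin.
- screw_tin: Round white tin, 64 mm across, 25 mm tall, standing on the table; origin under its centre. Leave alone.
- stopwatch: Dark grey timer with two keys, 50 x 62 x 19 mm, lying on the table; origin under its centre. Leave alone.
- driver_cross: Screwdriver with a red grip, 167 mm long (y), 18 mm thick, lying on the table; origin under its middle. Leave alone.
- marker_black: Dark marker pen, 135 mm long (y), 14 mm thick, lying on the table; origin under its middle. Leave alone.

How it is judged:
By the outcome, as a careful person would: the job done as asked, in the order asked, and still so for the second after the job is handed in, with the robot touching nothing.
It also fails if it takes over 61 s, if anything falls off the work surface, if the arm or the gripper's body presses on something with over 40 N, if the wrist force passes 120 N, or if a joint passes its speed limit or range.

ROBOT

A 7-joint arm with a two-finger parallel gripper is mounted at the origin on a cart in front of the work surface, level with it; the furniture and walls round the work are solid. World frame = base frame: x ahead of the robot, y to its left, z up, the work surface at z = 0. Lengths are in m, angles in rad, forces in N, time in s.
With the tool pointing down it reaches from about 0.35 to 0.9 m from the base axis. Payload 8.1 kg.
Tool frame: the origin (TCP) lies between the finger pads; the fingertips stand 22 mm ahead of it and the grasp point (between the pads) lies 3 mm ahead of it; z points along the fingers, x is the direction in which the jaws open and shut, and the axes are right-handed (so a half turn about z gives the same grasp; the last joint's range is limited). The gripper opens to 92 mm and grips with 3 to 60 N. Pads are 19 mm wide; open, the fingers measure 130 mm over their backs; the gripper's body (75 mm by 190 mm) begins 47 mm behind the grasp point.
Start: joints at [-1.418, 0.434, 0.025, 1.573, -0.012, 1.134, -0.075], TCP at [0.158, 0.605, 0.249] pointing down, gripper open.
Joint ranges: [-2.62, 2.62], [-0.44, 2.09], [-1.27, 1.32], [0.08, 2.57], [-1.32, 4.46], [0.12, 2], [-2.74, 2.74]. Speed limits (rad/s): [2.22, 2.22, 3.01, 3.01, 3.14, 3.14, 3.14].

INTERFACE

Orientations are given as a rotation vector (axis times angle).
In Python, from cell import arm, vision, order gives the robot as it stands.
- The arm moves only by the tool apply_moves, never from a script. Its argument "commands" is a list of rows, each a list of 6 numbers: the shift along the tool's x, y, z in cm, then the turn, a rotation vector about the tool's x, y, z in rad. A call has 1 to 5 rows; each row shifts and turns the commanded pose from where the row before left it, along the tool's axes as they then stand; what a row does not reach is not made up. A row lasts 1/10 s, in which the tool goes at most 50 mm and 8.59 degrees, less where a joint would pass 70% of its speed; a pose out of reach is approached as far as the arm can. A call with a gripper value outside its range is refused whole. "claw" is the closure, from -1 (fully open) to 1 (shut), so that 0 is half open, set as the call begins (left out, the last holds). The fingers move at their own pace and stop on an object; "newtons" is the grip in N (left out, the last holds). Time passes only in rows, so rows that do not move let the fingers close. It gives the time, the measured TCP pose, the force and the opening at its end, in the units of the state.
- arm.observe(): the state, without advancing time (a new reading comes with each control period).
- vision.get_image(name): name is "side" or "top"; returns (picture, depth): 480x640x3 uint8, red, green, blue; 480x640 float32, m along the optical axis (not along the pixel's ray), 0 where there is no reading.
- vision.get_calibration(name): a dict with "K" (3x3 intrinsics, pixels), "R" (3x3) and "t" (3): a world point X has camera coordinates R X + t. Camera axes: x right, y down, z forward; pixel columns grow to the right and rows downward; lengths in m; the calibration is good to about 2 mm. A picture is of the moment at which its call begins. get_calibration takes no time and is no camera call.
- order.sign_off(): hands the job in, once; it reports no verdict.
The state is a dict: "clock": time; "joints": joint angles; "dq": joint speeds; "joint_efforts": joint torques, N m; "position": TCP position; "ee_rot": TCP orientation; "force": force on the tool from outside, world axes, zero at the start; "ft_torque": the same for the moment, N m; "width": opening from 0.0 (shut) to 1.0 (fully open).
Only numpy, scipy, OpenCV 4.12 (cv2) and the standard library are available. Lean on these libraries where they do the work, as an engineer would, in place of code of your own. Each camera call takes 0.05 s, during which the arm holds its last target.

## Working session

There is one attempt and no reset: what is moved stays moved. The work goes in short steps, Python scripts to look and compute and a tool call to move; the robot and the scene stay as the last step left them, time stands still between calls to the robot, and variables do not carry over. Pictures are saved under pics/ and viewed, and the job is handed in when it is done.

Besides the shell and the picture viewer there is one more tool, called after ">>>" as name([rows], argument=value, ...), one row to a line, values as JSON. apply_moves: Moves the arm, as the interface text tells. Its arguments: {"type":"object","properties":{"commands":{"type":"array","items":{"type":"array","items":{"type":"number"}}},"claw":{"type":"number"},"newtons":{"type":"number"}},"required":["commands"]}

```bash
mkdir -p pics; ls; python3 - <<'E'
from cell import arm, vision, order
import cv2, numpy as np
s=arm.observe(); print(s)
for n in ("side","top"):
    p,d=vision.get_image(n); cv2.imwrite(f"pics/{n}0.png",p[:,:,::-1]); np.savez(f"pics/{n}0.npz",p=p,d=d)
    c=vision.get_calibration(n); print(n,c['K'],c['R'],c['t'],-c['R'].T@c['t'])
E
```

```text
pics
{'clock': 0.0, 'joints': array([-1.41756653,  0.43520842,  0.02496655,  1.57415205, -0.01164038,
        1.13401831, -0.07507723]), 'dq': array([ 0.00102813, -0.00083539, -0.00052809,  0.00066226, -0.00200212,
       -0.00139893,  0.00093937]), 'joint_efforts': array([-3.96645055e-05, -6.67850804e+01,  9.85117704e-01, -3.14462471e+01,
       -6.05774671e-02,  4.26743086e-02,  1.85640206e-04]), 'position': array([0.1580645 , 0.6041498 , 0.24793267]), 'ee_rot': array([ 2.48586946e+00,  1.91917352e+00, -1.93099522e-03]), 'force': array([-0.14710542, -0.84525305, -0.80508758]), 'ft_torque': array([ 0.01440508, -0.03626795, -0.01024131]), 'width': 0.9980213775776693}
side [[621.82065732   0.         326.04466725]
 [  0.         621.82065732 235.80980614]
 [  0.           0.           1.        ]] [[-0.95862009 -0.28356122 -0.02530915]
 [-0.10678683  0.44056527 -0.89134663]
 [ 0.26390168 -0.8517601  -0.45261532]] [0.55172613 0.15893365 1.29117395] [0.2051248  1.18619795 0.74003381]
top [[460.16631908   0.         325.41059592]
 [  0.         460.16631908 240.17111408]
 [  0.           0.           1.        ]] [[ 0.01109282 -0.99888434  0.04590225]
 [-0.99676542 -0.01470008 -0.0790101 ]
 [ 0.07959672 -0.04487733 -0.99581644]] [0.06346538 0.53851036 1.02994934] [0.45408391 0.1175321  1.06527504]
```

View pics/side0.png

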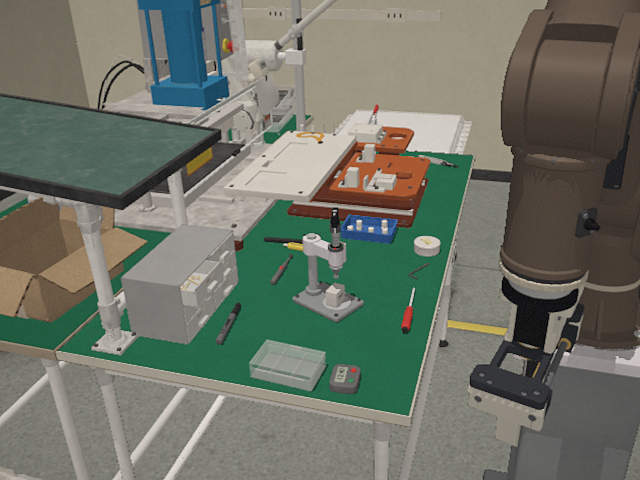

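View pics/top0.png

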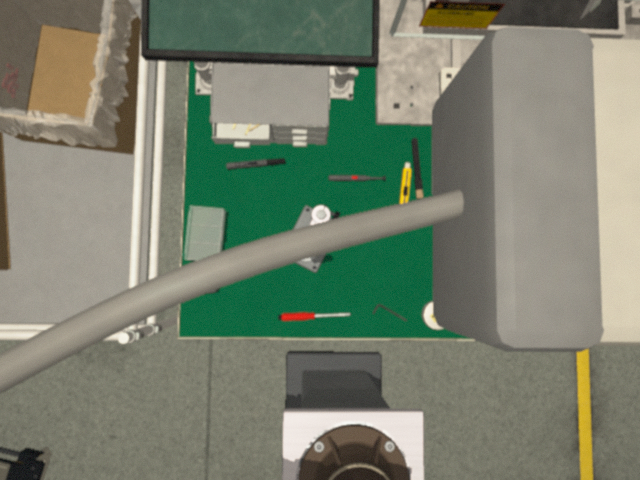

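The side view shows the stand at about (328,270): black handle at (336,225), block at (335,295), and red driver, tin and timer around it. In the top view a grey bar partly hides the stand near (318,235).

```bash
python3 - <<'E'
import cv2, numpy as np
a=np.load("pics/side0.npz"); p=a['p'][:,:,::-1]
cv2.imwrite("pics/side0c.png",cv2.resize(p[195:330,270:390],None,fx=5,fy=5,interpolation=cv2.INTER_CUBIC)[:600] if 0 else cv2.resize(p[200:330,275:385],None,fx=4.6,fy=4.6,interpolation=cv2.INTER_CUBIC))
b=np.load("pics/top0.npz"); q=b['p'][:,:,::-1]
cv2.imwrite("pics/top0c.png",cv2.resize(q[190:290,270:370],None,fx=6,fy=6,interpolation=cv2.INTER_CUBIC))
d=b['d']; print(d[205:280:5,320]); print(d[240:260:5,200:460:20]); print(d[100,450:600:20])
E
```

```text
[1.0769837  0.92103434 0.9197593  0.9254588  0.08477057 0.08415388
 0.08231452 0.08272501 0.0835805  0.08417173 1.0564779  1.0539317
 1.0615062  1.0622478  1.063596  ]
[[1.0219911  1.0256367  1.0604261  0.08051088 0.08135051 0.08082063
  0.08272501 0.08587454 0.08655318 1.0736305  1.0793583  1.0801702
  0.1137929 ]
 [1.0227591  1.0366086  1.0640872  0.07861424 0.08047391 0.08177967
  0.0835805  0.08506537 1.0762373  1.0731773  1.0773358  1.0782713
  0.11450285]
 [1.0219898  1.0376307  0.07850236 0.07941245 0.08000223 0.08195765
  0.08417173 1.07008    1.0719112  1.0691687  1.0759451  1.0768985
  0.11320555]
 [1.0217382  0.07879725 0.07832089 0.07778825 0.07948945 0.08080985
  1.0564779  1.067364   1.0710765  1.0733527  1.0731491  1.0798581
  0.11323542]]
[0.10823076 0.09480705 0.08650237 0.08467571 0.08470267 0.08590211
 0.08598122 0.08667614]
```

View pics/side0c.png

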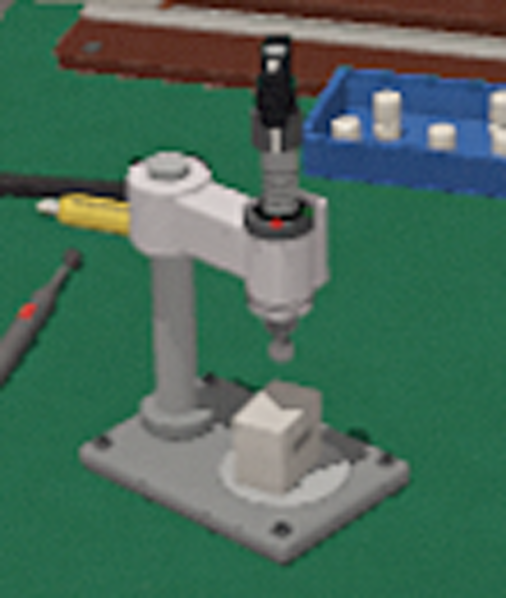

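View pics/top0c.png

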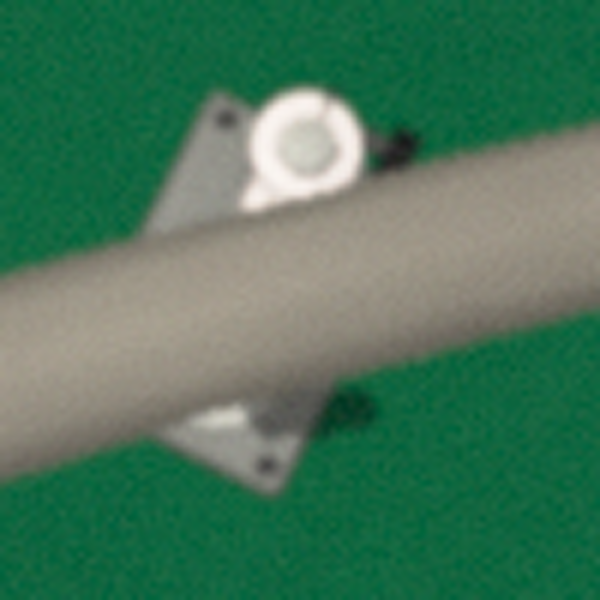

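```bash
cat > h.py <<'E'
import cv2, numpy as np
from cell import vision
C={n:vision.get_calibration(n) for n in("side","top")}
def ray(n,u,v,z):
    c=C[n]; o=-c['R'].T@c['t']; d=c['R'].T@np.linalg.inv(c['K'])@np.array([u,v,1.])
    return o+d*(z-o[2])/d[2]
def proj(n,X):
    c=C[n]; x=c['K']@(c['R']@np.asarray(X,float)+c['t']); return x[:2]/x[2]
def sc(u,v): return 275+u/4.6,200+v/4.6   # side0c crop -> px
def tc(u,v): return 270+u/6,190+v/6
E
python3 - <<'E'
from h import *
np.set_printoptions(precision=4,suppress=True)
print("post top side",ray("side",*sc(169,163),.152),"top",ray("top",*tc(307,145),.152))
print("tube top",ray("side",*sc(279,214),.150))
print("red",ray("side",*sc(277,224),.152))
for nm,u,v in (("L",82,453),("B",285,548),("R",408,465)): print(nm,ray("side",*sc(u,v),.012))
print("anvil bits")
for nm,u,v in (("back",218,93),("front",275,494)): print(nm,ray("top",*tc(u,v),.012))
for z in(.19,.2,.21,.22,.225,.239): print(z,ray("side",*sc(277,75),z))
a=np.load("pics/side0.npz"); b=np.load("pics/top0.npz")
# deproject depth around handle & block
c=C["side"]
for v in range(206,292,4):
  for u in (335,):
    z=a['d'][v,u]; x=c['R'].T@(np.linalg.inv(c['K'])@np.array([u,v,1.])*z-c['t']); print(u,v,a['p'][v,u],x)
E
```

```text
post top side [0.5776 0.085  0.152 ] top [0.5792 0.0855 0.152 ]
tube top [0.5166 0.1172 0.15  ]
red [0.5139 0.13   0.152 ]
L [0.6146 0.1203 0.012 ]
B [0.5011 0.1718 0.012 ]
R [0.4639 0.0927 0.012 ]
anvil bits
back [0.6179 0.115  0.012 ]
front [0.4643 0.0911 0.012 ]
0.19 [0.5327 0.0606 0.19  ]
0.2 [0.5267 0.0811 0.2   ]
0.21 [0.5208 0.1016 0.21  ]
0.22 [0.5148 0.122  0.22  ]
0.225 [0.5118 0.1323 0.225 ]
0.239 [0.5035 0.1609 0.239 ]
335 206 [184 176 168] [ 0.6538 -0.3556  0.0188]
335 210 [188 187 183] [0.5178 0.1125 0.2291]
335 214 [105 101  98] [0.5126 0.1307 0.2292]
335 218 [24 20 24] [0.5129 0.1305 0.2204]
335 222 [24 21 24] [0.5106 0.1387 0.2158]
335 226 [15 17 19] [0.5117 0.1358 0.2057]
335 230 [159 153 148] [0.5138 0.1291 0.1934]
335 234 [122 121 119] [0.5172 0.1181 0.1788]
335 238 [119 118 115] [0.5174 0.1178 0.1696]
335 242 [104 105 102] [0.518  0.1165 0.1598]
335 246 [85 94 91] [0.5154 0.1261 0.1559]
335 250 [64 65 65] [0.5152 0.1272 0.1474]
335 254 [173 166 164] [0.5164 0.1237 0.1362]
335 258 [172 165 164] [0.5151 0.129  0.13  ]
335 262 [170 163 163] [0.5161 0.1261 0.119 ]
335 266 [132 127 126] [0.5162 0.1264 0.1098]
335 270 [82 81 81] [0.5186 0.1189 0.0958]
335 274 [103 100  98] [0.5185 0.1196 0.0866]
335 278 [ 90 110  99] [0.5536 0.0012 0.0033]
335 282 [ 74 108  88] [0.5272 0.0913 0.0494]
335 286 [129 123 117] [0.5219 0.11   0.0514]
335 290 [205 197 188] [0.5173 0.1264 0.052 ]
```

```bash
python3 - <<'E'
from h import *
from scipy.optimize import least_squares
np.set_printoptions(precision=4,suppress=True)
a=np.load("pics/side0.npz"); c=C["side"]
v,u=np.mgrid[200:330,275:385]; z=a['d'][200:330,275:385]
P=np.stack([u,v,np.ones_like(u)],-1)@np.linalg.inv(c['K']).T*z[...,None]; P=(P-c['t'])@c['R']
rgb=a['p'][200:330,275:385].astype(int)
m=(z>0)
def fit(sel,r,x0):
    Q=P[sel]; f=lambda x:np.hypot(Q[:,0]-x[0],Q[:,1]-x[1])-r
    s=least_squares(f,x0,loss='soft_l1',f_scale=.002); return s.x,len(Q),np.std(f(s.x))
X,Y,Z=P[...,0],P[...,1],P[...,2]
near=np.hypot(X-.518,Y-.114)
tube=m&(Z>.112)&(Z<.145)&(near<.022)&(u<341)&(u>328)
print("tube",fit(tube,.015,[.518,.114]))
post=m&(Z>.035)&(Z<.095)&(np.hypot(X-.5785,Y-.0855)<.016)
print("post",fit(post,.010,[.578,.085]))
h=m&(Z>.19)&(near<.04)
print("handle n",h.sum(), "zmax",np.sort(Z[h])[-6:])
top=h&(Z>.224)
for i,j in zip(*np.where(h)): print(i+200,j+275,rgb[i,j],P[i,j],end="\n" if 1 else"")
E
```

```text
tube (array([0.5176, 0.1131]), 172, np.float64(0.00174358123608223))
post (array([0.5784, 0.0849]), 217, np.float64(0.001959759202390867))
handle n 206 zmax [0.2297 0.2298 0.2299 0.23   0.2306 0.231 ]
207 333 [113 111 107] [0.5269 0.095  0.2269]
207 334 [112 107 100] [0.5227 0.1024 0.2306]
207 335 [112 105  99] [0.5215 0.0991 0.2293]
207 336 [112 104  99] [0.5202 0.0964 0.2283]
207 337 [106 106  98] [0.5177 0.0979 0.2291]
207 338 [152 152 142] [0.517  0.0934 0.2272]
208 333 [10 23 26] [0.5257 0.0994 0.2268]
208 334 [15 17 18] [0.5223 0.1038 0.2291]
208 335 [ 7  9 10] [0.5199 0.1047 0.2298]
208 336 [ 7 11 17] [0.5189 0.101  0.2282]
208 337 [ 4 23 19] [0.5164 0.1026 0.2292]
208 338 [91 81 71] [0.5153 0.0992 0.2278]
209 332 [29 38 26] [0.5274 0.1008 0.2251]
209 333 [35 36 39] [0.5242 0.1043 0.2269]
209 334 [52 52 53] [0.5217 0.1061 0.228 ]
209 335 [55 52 54] [0.5198 0.1054 0.2279]
209 336 [40 39 42] [0.5174 0.1067 0.2287]
209 337 [11 15 18] [0.5161 0.1038 0.2276]
209 338 [66 31 27] [0.515  0.1004 0.2262]
210 332 [ 96 105 104] [0.5243 0.1113 0.2279]
210 333 [169 168 165] [0.521  0.1154 0
[... 7142 characters left out ...]
3 0.1155 0.1921]
229 330 [67 60 61] [0.5262 0.1219 0.1908]
229 331 [68 64 64] [0.5243 0.1215 0.1908]
229 332 [65 64 66] [0.5213 0.1246 0.1926]
229 333 [83 80 80] [0.5195 0.1236 0.1924]
229 334 [160 155 150] [0.517  0.125  0.1933]
229 335 [161 155 149] [0.515  0.1248 0.1935]
229 336 [50 49 51] [0.5133 0.1235 0.193 ]
229 337 [63 62 63] [0.5106 0.1257 0.1944]
229 338 [61 62 60] [0.5095 0.1225 0.193 ]
229 339 [60 57 53] [0.508  0.1204 0.1922]
230 332 [63 62 62] [0.5209 0.1261 0.1912]
230 333 [72 70 72] [0.5189 0.1258 0.1913]
230 335 [159 153 148] [0.5138 0.1291 0.1934]
230 336 [45 48 48] [0.5135 0.1231 0.1906]
230 337 [56 57 58] [0.5113 0.1236 0.1911]
231 335 [157 152 145] [0.5145 0.1269 0.1901]
```

>>> apply_moves([
  [-2.56,3.15,-1.4,0,0,0],
  [-2.56,3.15,-1.4,0,0,0],
  [-2.56,3.15,-1.4,0,0,0],
  [-2.56,3.15,-1.4,0,0,0],
  [-2.56,3.15,-1.4,0,0,0],
], claw=-1)

```text
clock: 0.6
position: [0.2788, 0.4393, 0.319]
ee_rot: [2.487, 1.92, -0.001]
force: [0.6, -0.4, 1.1]
width: 1.001
```

>>> apply_moves([
  [-2.56,3.15,0,0,0,0],
  [-2.56,3.15,0,0,0,0],
  [-2.56,3.15,0,0,0,0],
  [-2.56,3.15,0,0,0,0],
  [-2.56,3.15,0,0,0,0],
])

```text
clock: 1.1
position: [0.3987, 0.2757, 0.3186]
ee_rot: [-2.487, -1.92, 0.0]
force: [0.4, 0.3, -0.1]
width: 0.999
```

>>> apply_moves([
  [-2.56,3.15,0,0,0,0],
  [-2.56,3.15,0,0,0,0],
  [-2.56,3.15,0,0,0,0],
  [-2.56,3.15,0,0,0,0],
  [-2.56,3.15,0,0,0,0],
])

```text
clock: 1.6
position: [0.5186, 0.1121, 0.3186]
ee_rot: [-2.486, -1.92, 0.0]
force: [0.4, 0.6, -0.3]
width: 1.0
```

>>> apply_moves([
  [0,0,0,0,0,0.138],
  [0,0,0,0,0,0.138],
  [0,0,0,0,0,0.138],
  [0,0,0,0,0,0.138],
  [0,0,0,0,0,0.138],
])

```text
clock: 2.1
position: [0.5178, 0.1135, 0.3184]
ee_rot: [-2.992, -0.957, 0.001]
force: [-0.1, 0.0, 0.0]
width: 1.0
```

>>> apply_moves([
  [0,0,0,0,0,0.138],
  [0,0,0,0,0,0.138],
  [0,0,0,0,0,0.138],
  [0,0,0,0,0,0],
  [0,0,0,0,0,0],
])

```text
clock: 2.6
position: [0.5179, 0.1137, 0.3185]
ee_rot: [3.123, 0.337, -0.001]
force: [0.4, -0.1, 0.1]
width: 0.997
```

```bash
python3 - <<'E'
from cell import arm, vision
import cv2, numpy as np
s=arm.observe(); print(s['joints'],s['ft_torque'])
p,d=vision.get_image("side"); np.savez("pics/side1.npz",p=p,d=d)
cv2.imwrite("pics/side1c.png",cv2.resize(p[130:330,235:435,::-1],None,fx=3,fy=3,interpolation=cv2.INTER_CUBIC))
E
```

```text
[-0.75142943  0.23472261  0.5470455   1.72916622 -0.12933306  1.21420076
  0.04401657] [-0.10150042  0.02769388 -0.02104687]
```

View pics/side1c.png

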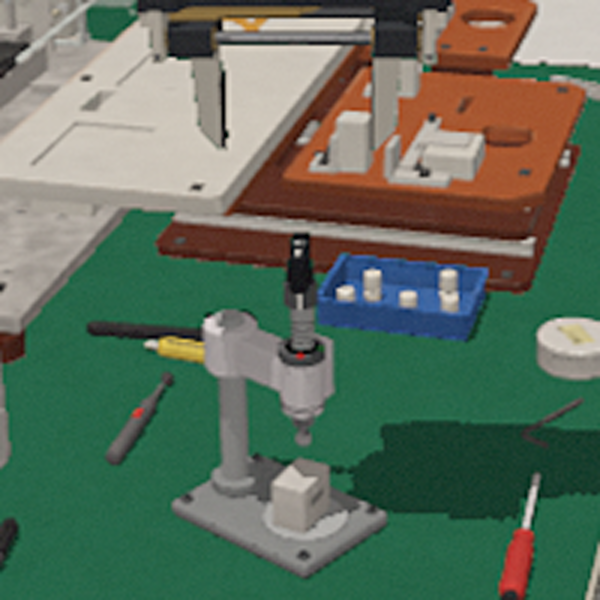

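The gripper hangs straight over the handle: fingertips are at crop (220,145) and (383,150), and the handle is at (299,265), between them in line.

>>> apply_moves([
  [0,0,2.3,0,0,0],
  [0,0,2.3,0,0,0],
  [0,0,2.3,0,0,0],
  [0,0,2.3,0,0,0],
  [0,0,0,0,0,0],
])

```text
clock: 3.15
position: [0.5163, 0.1132, 0.2242]
ee_rot: [3.122, 0.335, -0.008]
force: [-0.8, -0.6, -0.1]
width: 0.999
```

```bash
python3 - <<'E'
from h import *
from cell import arm
s=arm.observe(); print(s['position'],s['force'],s['ft_torque'])
for z in (.065,.07,.075,.08,.085,.0915): print(z,proj("side",[.5176,.1131,z]))
print(proj("side",[.5176,.1131,.15]), proj("side",[.5176,.1131,.102]))
p,d=vision.get_image("side"); np.savez("pics/side2.npz",p=p,d=d)
cv2.imwrite("pics/side2c.png",cv2.resize(p[180:310,270:400,::-1],None,fx=4.6,fy=4.6,interpolation=cv2.INTER_CUBIC))
E
```

```text
[0.51629492 0.11324506 0.22423559] [-0.76394794 -0.62361628 -0.1068348 ] [-0.06568512  0.04820476 -0.00437535]
0.065 [336.46959063 281.44344479]
0.07 [336.42720074 279.39073346]
0.075 [336.38466297 277.33086146]
0.08 [336.34197655 275.26379126]
0.085 [336.29914071 273.18948506]
0.0915 [336.24322942 270.48200657]
[335.72831143 245.54733833] [336.15237048 266.08220411]
```

View pics/side2c.png

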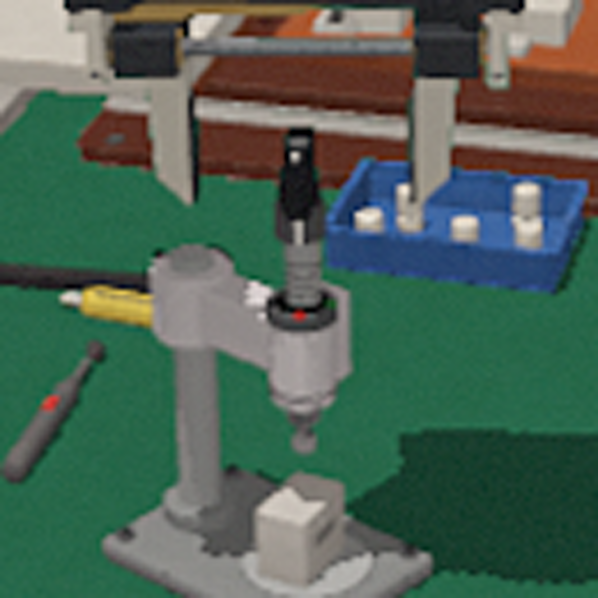

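>>> apply_moves([
  [0.1,0,-0.3,0,0,0],
  [0,0,0,0,0,0],
  [0,0,0,0,0,0],
])

```text
clock: 3.5
position: [0.5198, 0.114, 0.2309]
ee_rot: [-3.123, -0.331, -0.003]
force: [0.4, -0.2, -0.2]
width: 1.0
```

>>> apply_moves([
  [0,0,0,0,0,0],
  [0,0,0,0,0,0],
  [0,0,0,0,0,0],
  [0,0,0,0,0,0],
  [0,0,0,0,0,0],
], claw=1, newtons=45)

```text
clock: 4.0
position: [0.519, 0.1138, 0.2297]
ee_rot: [-3.124, -0.331, 0.0]
force: [0.6, -0.3, 0.1]
width: 0.615
```

>>> apply_moves([
  [0,0,0,0,0,0],
  [0,0,0,0,0,0],
  [0,0,0,0,0,0],
  [0,0,0,0,0,0],
  [0,0,0,0,0,0],
])

```text
clock: 4.5
position: [0.5191, 0.1138, 0.2297]
ee_rot: [-3.124, -0.331, -0.0]
force: [-0.1, 0.4, -0.0]
width: 0.179
```

```bash
cat > o.py <<'E'
from cell import arm
import numpy as np
from scipy.spatial.transform import Rotation as R
np.set_printoptions(precision=4,suppress=True)
s=arm.observe(); M=R.from_rotvec(s['ee_rot']).as_matrix()
print(s['clock'],"pos",s['position'],"F",s['force'],"T",s['ft_torque'],"w",s['width']*.092)
print("jaw az deg",np.degrees(np.arctan2(M[1,0],M[0,0])),"zaxis",M[:,2],"q7",s['joints'][6],"Ftool",M.T@s['force'])
E
python3 o.py
```

```text
4.5 pos [0.5191 0.1138 0.2297] F [-0.1206  0.4192 -0.0143] T [-0.094   0.0885 -0.0447] w 0.01644604208620835
jaw az deg 12.083939918553986 zaxis [ 0.      0.0001 -1.    ] q7 0.09347493071161048 Ftool [-0.0302 -0.4352  0.0144]
```

>>> apply_moves([
  [0,0,0,0,0,0],
  [0,0,0,0,0,0],
  [0,0,0,0,0,0],
  [0,0,0,0,0,0],
])

```text
clock: 4.9
position: [0.5192, 0.1138, 0.2298]
ee_rot: [-3.124, -0.331, -0.001]
force: [1.7, 0.4, -1.6]
width: 0.138
```

```bash
python3 o.py
```

```text
4.9 pos [0.5192 0.1138 0.2298] F [ 1.655   0.4179 -1.6379] T [-0.0807 -0.2369  0.089 ] w 0.012666205497390589
jaw az deg 12.084142409178986 zaxis [ 0.0004  0.     -1.    ] q7 0.09342739679997661 Ftool [ 1.7052 -0.0622  1.6386]
```

>>> apply_moves([
  [0,0,0,0,0,-0.1],
  [0,0,0,0,0,-0.1],
  [0,0,0,0,0,-0.1],
  [0,0,0,0,0,0],
])

```text
clock: 5.3
position: [0.519, 0.114, 0.2299]
ee_rot: [-3.038, -0.796, -0.0]
force: [0.5, 2.1, 1.2]
width: 0.14
```

```bash
python3 o.py
```

```text
5.3 pos [0.519  0.114  0.2299] F [0.5186 2.0713 1.2207] T [ 0.1342 -0.0624 -0.0203] w 0.012884286901519673
jaw az deg 29.364021008660405 zaxis [ 0.      0.0006 -1.    ] q7 0.3672300198358317 Ftool [ 1.468  -1.5514 -1.2196]
```

>>> apply_moves([
  [0,0,0,0,0,-0.12],
  [0,0,0,0,0,-0.12],
  [0,0,0,0,0,-0.12],
  [0,0,0,0,0,-0.12],
  [0,0,0,0,0,0],
])

```text
clock: 5.8
position: [0.5196, 0.1136, 0.2302]
ee_rot: [2.764, 1.492, 0.002]
force: [1.7, -0.3, 3.4]
width: 0.139
```

```bash
python3 o.py
```

```text
5.8 pos [0.5196 0.1136 0.2302] F [ 1.708  -0.2782  3.411 ] T [-0.0159 -0.2785  0.0521] w 0.012804467646427618
jaw az deg 56.705752955127956 zaxis [ 0.0012  0.0003 -1.    ] q7 0.8047398545108874 Ftool [ 0.7083  1.5833 -3.409 ]
```

>>> apply_moves([
  [0,0,0,0,0,-0.1],
  [0,0,0,0,0,-0.1],
  [0,0,0,0,0,-0.1],
  [0,0,0,0,0,-0.08],
  [0,0,0,0,0,0],
])

```text
clock: 6.3
position: [0.5197, 0.114, 0.2302]
ee_rot: [2.435, 1.984, 0.002]
force: [2.5, -0.2, 4.7]
width: 0.141
```

```bash
python3 o.py
python3 - <<'E'
from h import *
p,d=vision.get_image("side"); np.savez("pics/side3.npz",p=p,d=d)
cv2.imwrite("pics/side3c.png",cv2.resize(p[180:310,270:400,::-1],None,fx=4.6,fy=4.6,interpolation=cv2.INTER_CUBIC))
E
```

```text
6.3 pos [0.5197 0.114  0.2302] F [ 2.4679 -0.2041  4.7268] T [ 0.2961 -0.2052  0.0344] w 0.012934569624129215
jaw az deg 78.32987086445003 zaxis [ 0.0014  0.0007 -1.    ] q7 1.1524229897503557 Ftool [ 0.3037  2.4641 -4.7234]
```

View pics/side3c.png

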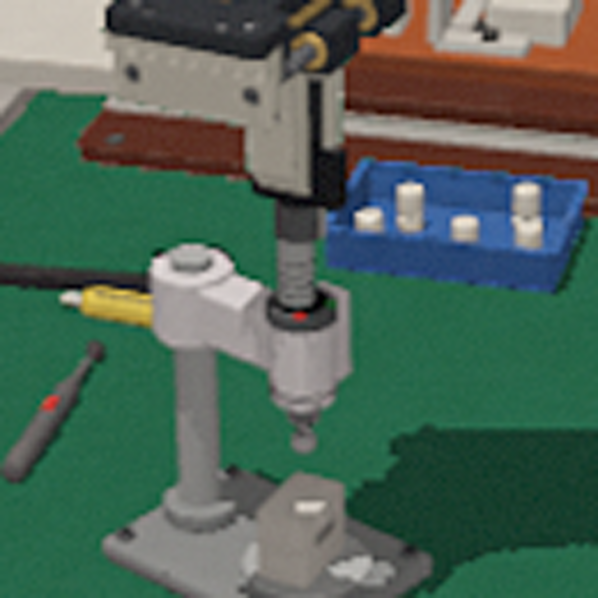

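Turned by 1.16 rad, and an upward spring force of 4.7 N has appeared, so the rod is free; the tip at crop (304,443) is still clear of the block.

>>> apply_moves([
  [0,0,0,0,0,-0.05],
  [0,0,0.3,0,0,0],
  [0,0,0.3,0,0,0],
  [0,0,0.3,0,0,0],
  [0,0,0,0,0,0],
])

```text
clock: 6.85
position: [0.5196, 0.114, 0.2208]
ee_rot: [2.386, 2.043, 0.002]
force: [2.3, -0.0, 4.1]
width: 0.135
```

```bash
python3 o.py
```

```text
6.85 pos [0.5196 0.114  0.2208] F [ 2.2801 -0.0069  4.1257] T [ 0.3751 -0.5038  0.0261] w 0.012452288602360136
jaw az deg 81.12904549939263 zaxis [ 0.001   0.0003 -1.    ] q7 1.2006788969810753 Ftool [ 0.3469  2.2577 -4.1235]
```

>>> apply_moves([
  [0,0,0.2,0,0,0],
  [0,0,0.2,0,0,0],
  [0,0,0.2,0,0,0],
  [0,0,0.1,0,0,0],
  [0,0,0,0,0,0],
])

```text
clock: 7.35
position: [0.5196, 0.114, 0.2141]
ee_rot: [2.385, 2.044, 0.002]
force: [2.4, 1.4, 4.9]
width: 0.137
```

```bash
python3 o.py
python3 - <<'E'
from h import *
p,d=vision.get_image("side"); np.savez("pics/side4.npz",p=p,d=d)
cv2.imwrite("pics/side4c.png",cv2.resize(p[230:330,280:380,::-1],None,fx=6,fy=6,interpolation=cv2.INTER_CUBIC))
E
```

```text
7.35 pos [0.5196 0.114  0.2141] F [2.3576 1.3626 4.8883] T [ 0.3821 -0.3877 -0.0401] w 0.01263905992330755
jaw az deg 81.20414225180983 zaxis [ 0.0012  0.0004 -1.    ] q7 1.2044457199148617 Ftool [ 1.7101  2.1269 -4.8849]
```

View pics/side4c.png

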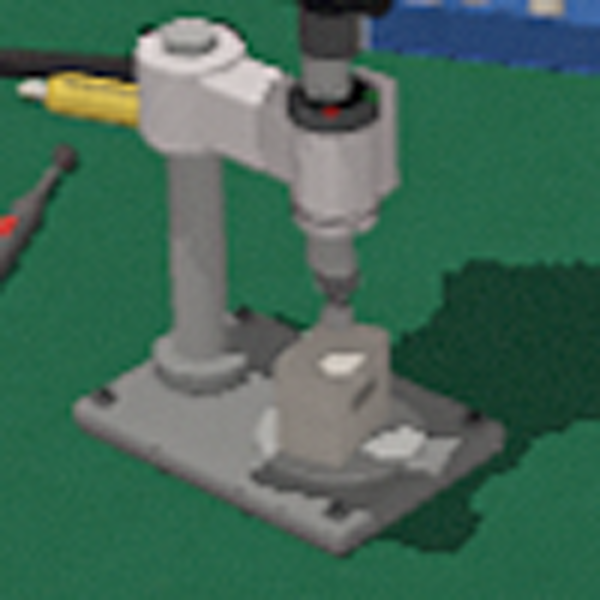

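>>> apply_moves([
  [0,0,0.1,0,0,0],
  [0,0,0.1,0,0,0],
  [0,0,0.1,0,0,0],
  [0,0,0.05,0,0,0],
  [0,0,0,0,0,0],
])

```text
clock: 7.9
position: [0.5196, 0.114, 0.2106]
ee_rot: [2.384, 2.046, 0.002]
force: [2.9, 1.5, 5.4]
width: 0.141
```

>>> apply_moves([
  [0,0,0.03,0,0,0],
  [0,0,0.03,0,0,0],
  [0,0,0,0,0,0],
])

```text
clock: 8.2
position: [0.5196, 0.114, 0.2101]
ee_rot: [2.384, 2.046, 0.002]
force: [2.4, 1.2, 5.4]
width: 0.14
```

>>> apply_moves([
  [0,0,0.03,0,0,0],
  [0,0,0.03,0,0,0],
  [0,0,0,0,0,0],
])

```text
clock: 8.5
position: [0.5196, 0.114, 0.2095]
ee_rot: [2.384, 2.046, 0.002]
force: [2.4, 1.3, 5.9]
width: 0.137
```

>>> apply_moves([
  [0,0,0.03,0,0,0],
  [0,0,0.03,0,0,0],
  [0,0,0,0,0,0],
])

```text
clock: 8.8
position: [0.5196, 0.114, 0.2089]
ee_rot: [2.384, 2.046, 0.002]
force: [3.5, 1.0, 6.3]
width: 0.136
```

>>> apply_moves([
  [0,0,0.03,0,0,0],
  [0,0,0.03,0,0,0],
  [0,0,0,0,0,0],
])

```text
clock: 9.1
position: [0.5196, 0.114, 0.2083]
ee_rot: [2.384, 2.046, 0.002]
force: [3.2, 1.7, 6.0]
width: 0.14
```

>>> apply_moves([
  [0,0,0.03,0,0,0],
  [0,0,0.03,0,0,0],
  [0,0,0,0,0,0],
])

```text
clock: 9.4
position: [0.5196, 0.114, 0.2077]
ee_rot: [2.384, 2.046, 0.002]
force: [2.9, 1.2, 5.4]
width: 0.137
```

```bash
python3 o.py
python3 - <<'E'
from h import *
p,d=vision.get_image("side"); np.savez("pics/side5.npz",p=p,d=d)
cv2.imwrite("pics/side5c.png",cv2.resize(p[230:330,280:380,::-1],None,fx=6,fy=6,interpolation=cv2.INTER_CUBIC))
E
```

```text
9.4 pos [0.5196 0.114  0.2077] F [2.9055 1.1906 5.4173] T [ 0.3294 -0.408  -0.0653] w 0.012561019079018248
jaw az deg 81.27728086807446 zaxis [ 0.0013  0.0005 -1.    ] q7 1.2080402944314872 Ftool [ 1.6212  2.6977 -5.413 ]
```

View pics/side5c.png

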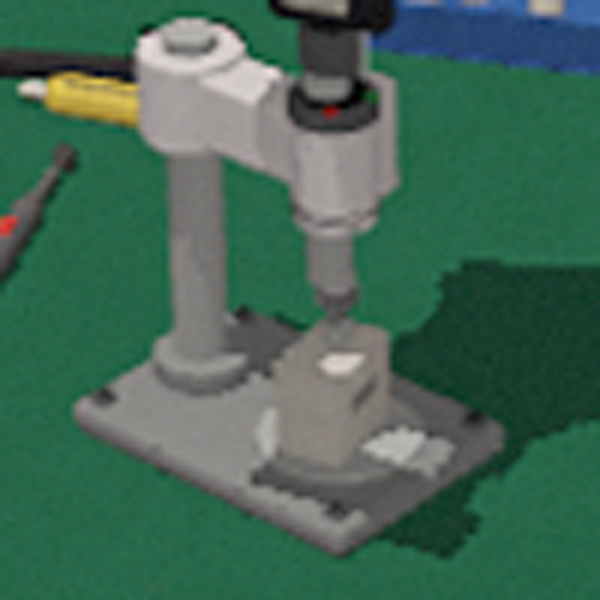

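Spring force only (5.4 N); the nut is at crop (336,295) and the tip ends near y≈340, with the block top centre near y≈348, so I reckon 2 to 4 mm are left.

>>> apply_moves([
  [0,0,0.03,0,0,0],
  [0,0,0.03,0,0,0],
  [0,0,0,0,0,0],
])

```text
clock: 9.75
position: [0.5196, 0.114, 0.2071]
ee_rot: [2.384, 2.046, 0.002]
force: [2.6, 0.3, 7.2]
width: 0.134
```

>>> apply_moves([
  [0,0,0.03,0,0,0],
  [0,0,0.03,0,0,0],
  [0,0,0,0,0,0],
])

```text
clock: 10.05
position: [0.5196, 0.114, 0.2065]
ee_rot: [2.384, 2.046, 0.002]
force: [1.9, 0.7, 6.1]
width: 0.135
```

>>> apply_moves([
  [0,0,0.03,0,0,0],
  [0,0,0,0,0,0],
])

```text
clock: 10.25
position: [0.5197, 0.114, 0.2064]
ee_rot: [2.384, 2.046, 0.002]
force: [3.1, 0.6, 8.4]
width: 0.139
```

>>> apply_moves([
  [0,0,0.03,0,0,0],
  [0,0,0,0,0,0],
])

```text
clock: 10.45
position: [0.5197, 0.114, 0.2063]
ee_rot: [2.384, 2.046, 0.003]
force: [2.1, 1.4, 9.3]
width: 0.14
```

>>> apply_moves([
  [0,0,0.01,0,0,0],
  [0,0,0,0,0,0],
])

```text
clock: 10.65
position: [0.5198, 0.1141, 0.2062]
ee_rot: [2.384, 2.046, 0.003]
force: [2.6, 0.7, 10.3]
width: 0.138
```

>>> apply_moves([
  [0,0,0,0,0,0],
])

```text
clock: 10.75
position: [0.5198, 0.1141, 0.2062]
ee_rot: [2.383, 2.046, 0.003]
force: [1.0, 1.1, 9.9]
width: 0.14
```

>>> apply_moves([
  [0,0,0,0,0,0],
])

```text
clock: 10.85
position: [0.5198, 0.114, 0.2062]
ee_rot: [2.384, 2.046, 0.003]
force: [1.3, 0.4, 10.2]
width: 0.136
```

```bash
python3 o.py
python3 - <<'E'
from h import *
p,d=vision.get_image("side"); np.savez("pics/side6.npz",p=p,d=d)
cv2.imwrite("pics/side6c.png",cv2.resize(p[230:330,280:380,::-1],None,fx=6,fy=6,interpolation=cv2.INTER_CUBIC))
print(proj("side",[.5176,.1131,.049]))
E
```

```text
10.85 pos [0.5198 0.114  0.2062] F [ 1.3371  0.4026 10.247 ] T [ 0.3471 -0.1068 -0.0486] w 0.012543192144829879
jaw az deg 81.2739793533354 zaxis [ 0.0017  0.0007 -1.    ] q7 1.2087753345294174 Ftool [  0.611    1.277  -10.2444]
[336.60425353 287.96443391]
```

View pics/side6c.png

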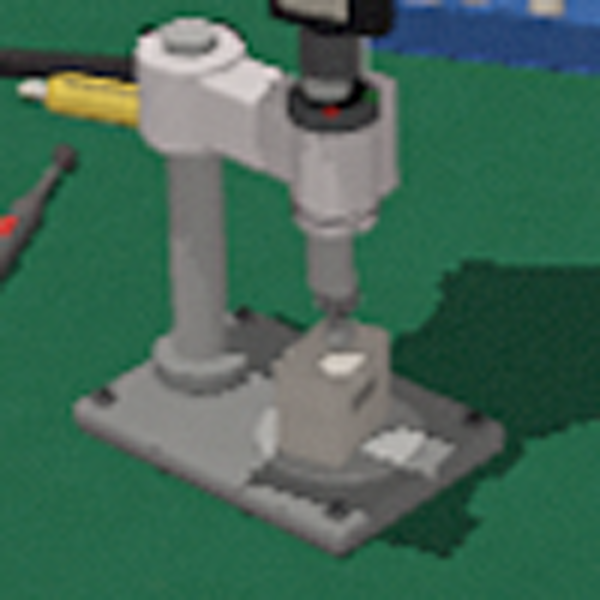

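Foot bears at about 4 N (10.1 N total against a 6.2 N baseline), and the block has not moved in the picture. Now I lock.

>>> apply_moves([
  [0,0,0,0,0,0.08],
  [0,0,0,0,0,0.08],
  [0,0,0,0,0,0.08],
  [0,0,0,0,0,0.08],
])

```text
clock: 11.3
position: [0.5197, 0.1137, 0.2062]
ee_rot: [2.682, 1.635, 0.002]
force: [0.5, -0.9, 10.1]
width: 0.133
```

```bash
python3 o.py
```

```text
11.3 pos [0.5197 0.1137 0.2062] F [ 0.4601 -0.9345 10.093 ] T [-0.0049 -0.0936 -0.0379] w 0.01222771857463255
jaw az deg 62.738323197851415 zaxis [ 0.0016  0.0004 -1.    ] q7 0.9152579886893591 Ftool [ -0.6092   0.8495 -10.0926]
```

>>> apply_moves([
  [0,0,0,0,0,0.08],
  [0,0,0,0,0,0.08],
  [0,0,0,0,0,0.08],
  [0,0,0,0,0,0.08],
])

```text
clock: 11.7
position: [0.52, 0.1135, 0.2062]
ee_rot: [2.908, 1.187, 0.003]
force: [2.7, -1.1, 9.3]
width: 0.137
```

```bash
python3 o.py
```

```text
11.7 pos [0.52   0.1135 0.2062] F [ 2.6942 -1.1425  9.2708] T [-0.1274 -0.2619  0.139 ] w 0.012630617556135561
jaw az deg 44.403466229173816 zaxis [ 0.002   0.0001 -1.    ] q7 0.6263496412046053 Ftool [ 1.1395  2.7135 -9.2655]
```

>>> apply_moves([
  [0,0,0,0,0,0.08],
  [0,0,0,0,0,0.08],
  [0,0,0,0,0,0.08],
  [0,0,0,0,0,0.08],
])

```text
clock: 12.1
position: [0.5201, 0.1135, 0.2063]
ee_rot: [3.06, 0.709, 0.004]
force: [3.5, -0.6, 9.6]
width: 0.133
```

```bash
python3 o.py
```

```text
12.1 pos [0.5201 0.1135 0.2063] F [ 3.4605 -0.6435  9.5822] T [-0.2526 -0.2804  0.1635] w 0.01225411402999218
jaw az deg 26.076100519205816 zaxis [ 0.0023  0.0001 -1.    ] q7 0.3395195453697831 Ftool [ 2.8454  2.108  -9.5743]
```

>>> apply_moves([
  [0,0,0,0,0,0.08],
  [0,0,0,0,0,0.08],
  [0,0,0,0,0,0.08],
  [0,0,0,0,0,0.05],
  [0,0,0,0,0,0],
])

```text
clock: 12.6
position: [0.5199, 0.1135, 0.2062]
ee_rot: [3.131, 0.261, 0.003]
force: [2.4, -0.4, 10.5]
width: 0.141
```

```bash
python3 o.py
```

```text
12.6 pos [0.5199 0.1135 0.2062] F [ 2.3665 -0.4119 10.4519] T [-0.243  -0.0918  0.103 ] w 0.012953459699208166
jaw az deg 9.54295183507077 zaxis [ 0.0019  0.     -1.    ] q7 0.08289070088749101 Ftool [  2.2846   0.8015 -10.4475]
```

>>> apply_moves([
  [0,0,-0.03,0,0,0],
  [0,0,-0.03,0,0,0],
  [0,0,0,0,0,0],
])

```text
clock: 12.9
position: [0.5196, 0.1136, 0.2063]
ee_rot: [3.13, 0.266, 0.002]
force: [3.9, -0.4, 7.0]
width: 0.136
```

```bash
python3 o.py
```

```text
12.9 pos [0.5196 0.1136 0.2063] F [ 3.9116 -0.4027  6.9912] T [-0.2285 -0.5911  0.1097] w 0.012490658401239555
jaw az deg 9.700445731997846 zaxis [ 0.0012 -0.0001 -1.    ] q7 0.08486668907537814 Ftool [ 3.7963  1.0581 -6.9863]
```

>>> apply_moves([
  [0,0,-0.03,0,0,0],
  [0,0,-0.03,0,0,0],
  [0,0,0,0,0,0],
])

```text
clock: 13.2
position: [0.5194, 0.1136, 0.2064]
ee_rot: [3.13, 0.266, 0.001]
force: [4.9, -0.6, 1.0]
width: 0.139
```

>>> apply_moves([
  [0,0,0,0,0,0],
  [0,0,0,0,0,0],
  [0,0,0,0,0,0],
  [0,0,0,0,0,0],
  [0,0,0,0,0,0],
], claw=-0.3)

```text
clock: 13.7
position: [0.5187, 0.1138, 0.2063]
ee_rot: [3.13, 0.268, -0.001]
force: [0.4, 0.5, 0.2]
width: 0.523
```

>>> apply_moves([
  [0,0,0,0,0,0],
  [0,0,0,0,0,0],
  [0,0,0,0,0,0],
])

```text
clock: 14.0
position: [0.519, 0.1138, 0.2065]
ee_rot: [-3.13, -0.268, 0.0]
force: [-0.7, 0.2, -0.5]
width: 0.65
```

```bash
python3 o.py
```

```text
14.0 pos [0.519  0.1138 0.2065] F [-0.6827  0.168  -0.4898] T [-0.0946  0.0013 -0.0206] w 0.05977332369585277
jaw az deg 9.79368442000225 zaxis [-0.  0. -1.] q7 0.08572213392052766 Ftool [-0.6442 -0.2816  0.4898]
```

>>> apply_moves([
  [0,0,-1,0,0,0],
  [0,0,-2,0,0,0],
  [0,0,-3,0,0,0],
  [0,0,-3,0,0,0],
  [0,0,-3,0,0,0],
])

```text
clock: 14.5
position: [0.519, 0.1135, 0.3285]
ee_rot: [-3.13, -0.267, -0.001]
force: [0.2, 0.5, -0.0]
width: 0.649
```

```bash
python3 o.py
python3 - <<'E'
from h import *
p,d=vision.get_image("side"); np.savez("pics/side7.npz",p=p,d=d)
cv2.imwrite("pics/side7c.png",cv2.resize(p[200:330,275:385,::-1],None,fx=4.6,fy=4.6,interpolation=cv2.INTER_CUBIC))
q=np.load("pics/side6.npz")['p']; 
df=cv2.absdiff(p,q).max(2); print("diff vs engaged, rod/block rows 262-310:",df[262:310,325:350].max(1))
E
```

```text
14.5 pos [0.519  0.1135 0.3285] F [ 0.174   0.4765 -0.0167] T [-0.0136 -0.0265 -0.002 ] w 0.05973927125329322
jaw az deg 9.768409699500115 zaxis [ 0.0005  0.0001 -1.    ] q7 0.007799476374472249 Ftool [ 0.2523 -0.44    0.0169]
diff vs engaged, rod/block rows 262-310: [19 18 20 11  5  7 17 54 73 70 69 79 65 55 65 68 22  9  6 31 51 53 55 64
 77 73 78 79 78 74 76 73 40 30 26 27 25 25 25 70 21 21 24 58 77 78 72 60]
```

View pics/side7c.png

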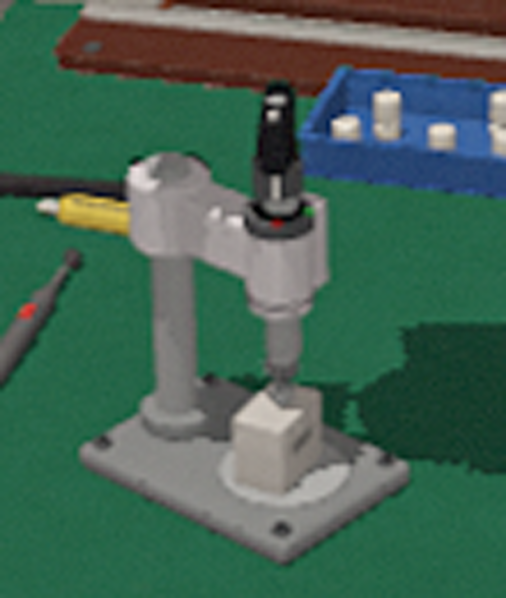

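The white pointer at crop (277,185) is over the red mark (278,223), the tip rests on the block top at (284,400), and the block sits as it did in the first picture.

```bash
python3 - <<'E'
from h import *
c=C["side"]
for n in("side0","side7"):
    a=np.load(f"pics/{n}.npz"); p,d=a['p'],a['d']
    v,u=np.mgrid[200:330,275:385]; z=d[200:330,275:385]
    P=np.stack([u,v,np.ones_like(u)],-1)@np.linalg.inv(c['K']).T*z[...,None]; P=(P-c['t'])@c['R']
    m=(z>0)&(np.hypot(P[...,0]-.5176,P[...,1]-.1131)<.03)&(P[...,2]>.16)
    print(n,"handle top",np.percentile(P[m][:,2],[90,95,98]))
    # block edges: left/front face
    g=p[285:312,318:350].astype(float).mean(2)
    print(cv2.Canny(p[280:312,318:352],60,150).nonzero()[1].mean())
a=np.load("pics/side0.npz")['p'];b=np.load("pics/side7.npz")['p']
d=cv2.absdiff(a,b).max(2); print("block front-left faces diff",np.median(d[292:306,326:345]),"edges",np.median(d[290:308,324:328]))
from cell import order
print(order.sign_off())
E
```

```text
side0 handle top [0.228251   0.22917084 0.22946753]
16.59917355371901
side7 handle top [0.20560039 0.20614878 0.20693001]
17.60754716981132
block front-left faces diff 4.0 edges 4.0
the job is handed in; nothing more can be done
None
```

The height stop is set and locked with its foot on the setting block, and I handed the job in at about 14.6 s. No verdict is reported back.

- **Unlock:** I gripped the wing handle and turned it about 1.2 rad anticlockwise. An upward spring force of about 4.7 N showed the rod was free.
- **Touch-down:** I lowered the rod about 24 mm in fine steps. Contact came to roughly 4 N on the block: 10.2 N measured in all, less about 6 N for the spring. It stayed near that while I turned the handle back.
- **Lock:** I turned the handle back clockwise until it stood about 0.04 rad beyond its starting, locked angle. Then I eased the arm's push off, and the measured height changed by only about 0.2 mm. After that I opened the gripper and lifted clear.

**Last checks:**
- The pointer is over the red mark and the tip is on the block.
- By depth, the handle top is about 23 mm lower than at the start, against the 24 mm the arm was moved. The difference is within the depth noise.
- The block's faces match the first picture.
- A difference against the picture taken while gripping did not help, because the gripper's shadow had moved.
- I measured no gap at the foot directly. That it still bears rests on the force readings and the unchanged height.
- I did not measure the other objects again; the gripper worked well above the table throughout.

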